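Lower the tube basket into the UV well and hold the dead-man lever

ROBOT

A 6-joint arm with a two-finger parallel gripper is mounted at the origin on the work surface. World frame = base frame: x ahead of the robot, y to its left, z up, the work surface at z = 0. Lengths are in m, angles in rad, forces in N, time in s.
With the tool pointing down it reaches from about 0.375 to 0.9 m from the base axis. Payload 3.1 kg.
Tool frame: the origin (TCP) lies on the centre line of the jaws, within the pads' length; the fingertips stand 22 mm ahead of it and the grasp point (between the pads) lies 3 mm ahead of it; z points along the fingers, y is the line along which they close (so a half turn about z gives the same grasp; the last joint's range is limited). The gripper opens to 85 mm and grips with 20 to 120 N. Pads are 22 mm wide; open, the fingers measure 114 mm over their backs; the gripper's body (76 mm by 85 mm) begins 54 mm behind the grasp point. The pads swing forward as they close: fully open they stand 13 mm farther back than shut.
Start: joints at [0.924, 0.527, 1.433, -0, 1.181, -0.178], TCP at [0.282, 0.558, 0.253] pointing down, gripper open.
Joint ranges: [-3.08, 3.08], [-0.75, 2.2], [0.22, 2.44], [-1.43, 4.57], [0, 2.65], [-2.85, 2.85]. Speed limits (rad/s): [2.79, 2.79, 3.14, 3.14, 3.14, 3.14].

INTERFACE

Orientations are given as a unit quaternion [x, y, z, w].
In Python, from station import manip gives the robot as it stands.
- The arm moves only by the tool jog_arm, called after "Call:" as name(argument=value, ...), one argument or row to a line, values as JSON. Schema: {"type":"object","properties":{"rows":{"type":"array","items":{"type":"object","properties":{"dx":{"type":"number"},"dy":{"type":"number"},"dz":{"type":"number"},"yaw":{"type":"number"},"jaw":{"type":"number"}},"additionalProperties":false,"required":["jaw"]},"minItems":1,"maxItems":20},"grip_force":{"type":"number"},"only":{"type":"string"},"quiet":{"type":"boolean"},"lines":{"type":"string"}},"required":["rows"],"additionalProperties":false}. rows is a list of rows, 1 to 20 of them, each an object with the fields dx, dy, dz (the shift in m), yaw (a turn about the tool's z in rad), jaw (the opening from 0.0 (shut) to 1.0 (fully open)); a field left out counts as zero (the opening has to be given); each row is the pose to reach, as a shift and turn from the pose commanded when the call began, along the tool's axes at that moment; what a row does not reach only later rows make up. A row lasts 1/10 s, in which the tool goes at most 0.05 m and 0.15 rad, less where a joint would pass 70% of its speed; a pose out of reach is approached as far as the arm can. The fingers move at their own pace and stop on an object; grip_force is the grip in N (left out, the last holds). Time passes only in rows, so rows that do not move let the fingers close. The tool returns the time, the measured TCP pose, the force, the opening and the grip force at its end. only (a regular expression) keeps the lines of the reply that match it, lines (a string "A,B") keeps lines A to B, and quiet returns only ok. Input that does not fit is refused with a message, and nothing moves.
- manip.sense(): the state, without advancing time (a new reading comes with each control period).
- manip.snapshot(name): name is "side" or "top" or "wrist"; returns a dict with "pixels" (420x560x3 uint8, red, green, blue), "range_z" (420x560 float32, m along the optical axis (not along the pixel's ray), 0 where there is no reading), "fov_y" (degrees; the focal length in pixels is half the picture's height over the tangent of half this angle, whatever the lens; pixels are square), "cx", "cy" (the principal point, pixels), "R" (3x3) and "t" (3): a world point X has camera coordinates R X + t; the wrist camera has in their place "hand_eye" (4x4, takes a point from camera to tool coordinates, whose origin is the TCP and whose axes are the flange's). Camera axes: x right, y down, z forward; pixel columns grow to the right and rows downward; lengths in m; the calibration is good to about 2 mm. A picture is of the moment at which its call begins: read the wrist's pose just before it.
- manip.sign_off(): hands the job in; it is judged then, once.
The state is a dict: "t": time; "q": joint angles; "qd": joint speeds; "tau": joint torques, N m; "tcp_pos": TCP position; "tool_rot": TCP orientation; "force": force on the tool from outside, world axes, zero at the start; "ft_torque": the same for the moment, N m; "finger_gap": opening from 0.0 (shut) to 1.0 (fully open); "gripper_force": force on a finger pad.
Only numpy, scipy, OpenCV 4.12 (cv2) and the standard library are available. Lean on these libraries where they do the work, as an engineer would, in place of code of your own. Each camera call takes 0.05 s, during which the arm holds its last target. There are 200 camera calls.

TASK

Hang the yellow tube basket by its wire handle in the low seat of the steel hook over the UV well, just behind its upturned tip, and let go of it. Only then flip the red safety catch all the way over to its stop, pull the green lever grip towards the robot to its stop so that the basket goes down into the well, and finish while still holding the lever there, with the basket hanging freely and still. Do not force the lever against the catch, and leave the two bottles and the yellow tube rack where they are.

Things in the scene. Friction and masses are not known exactly. Their poses are not given: they have to be found in the camera images.
- station: Fixed UV station: red base plate 210 x 345 mm, 20 mm thick. Origin at bench level; x away from the robot at yaw 0, y left, z up. Left: cream well, behind it a column (240 mm tall, front face at x = 83 mm, y 94 to 126 mm) carrying the hook. Right: lever on a cream block (120 x 106 mm, top 40 mm above bench), then the red catch at the far right.
- well: Cream square open well fixed on the station, 124 mm outside, 112 mm inside, rim 90 mm above the bench, inner floor 26 mm above it (violet). Origin: centre of its underside, at station (0, 110, 20) mm.
- carriage: Grey sliding block with the steel hook: an 8 mm round bar reaching from the column towards the robot (station -x) over the well, sloping down to its low seat and turned up at its front end. It goes straight down 50 mm as the lever goes from 0 to 0.6 rad, in proportion, and returns with it. Origin: axis of the hook bar at its lowest part, 205 mm above the bench when raised.
- hook_seat (a point): Point where the wire of a hung handle rests (centre of a 6 mm wire lying in the hook), 212 mm above the bench when raised, at station (0, 110) mm. Its axes are parallel to the station's.
- hook_tip (a point): Middle of the rounded upturned tip of the hook, 24 mm in front (station -x) of hook_seat and 11 mm above it; the metal ends 4 mm higher. A handle must pass over it from the front.
- basket: Loose yellow basket 64 x 64 x 45 mm, 0.11 to 0.19 kg; tube caps end at z = 51 mm. Origin: centre of underside. Rigid 6 mm wire handle in the plane x = 0: legs at y = +-29 mm up to z = 80 mm, then a roof shape to an apex at z = 107 mm, open below. Above the apex a stem and a blue grip tab, 20 mm (x) by 10 mm (y: pinch this way), z = 125 to 165 mm. Hangs with its x axis along the hook bar.
- basket_apex (a point): Centre of the wire at the apex of the basket's handle, 107 mm above the basket's underside. It lies within 20 mm of hook_seat when hung.
- basket_tab (a point): Point in the blue tab for gripping, 147 mm above the basket's underside, axes as the basket's.
- lever (a joint): Angle of the lever, rad: 0 = rest, leaning 0.3 rad away from the robot (station +x); 0.6 = stop, leaning 0.3 rad towards the robot. A spring returns it when let go (about 2 to 6 N at the grip, growing with the pull). While on, the catch blocks it mechanically after about 0.04 rad.
- lever_grip: Green round cross bar (a sleeve that turns freely on its own axis) of the lever, 18 mm diameter, 104 mm long along station y, between two steel arms at y = +-45 mm. Origin: its centre, 150 mm from the pivot; 193 mm above the bench at rest.
- lever_pivot (a point): Centre of the lever's hinge axis (along station y), 50 mm above the bench at station (0, -30) mm; fixed.
- catch (a joint): Safety catch, rad: 0 = on (thumb plate upright, red arm in front of the lever's right-hand steel arm), 1.2 = its stop, fully flipped, thumb plate laid over to the right, away from the lever (station -y). Stiff hinge (about 1 N at the plate's tip); stays where it is left. Starts at 0 to 0.1.
- catch_hinge (a point): Hinge of the catch, axis along station x, 140 mm above the bench at station (14.5, -125) mm; fixed.
- catch_tip (a point): Middle of the free end of the red thumb plate: 80 mm from the hinge (straight up at 0). The plate is 24 mm wide (station x) and 8 mm thick (station y at 0). A round red 10 mm arm, 60 mm long, stands at right angles to it (towards station +y at 0).
- reagent: White bottle, 54 mm diameter, 110 mm tall, loose; leave alone. Origin: centre of its underside.
- redcap: Small white bottle with a red cap, 44 mm diameter, 85 mm tall, loose; leave alone. Origin: centre of its underside.
- rack: Yellow test-tube rack, 70 x 150 mm, 55 mm tall (tubes to 81 mm), loose; leave alone. Origin: centre of its underside.

How it is judged:
By the outcome, as a careful person would: the job done as asked, in the order asked, and still so for the second after the job is handed in, while the arm keeps its last pose, push and grip.
It also fails if it takes over 54 s, if anything falls off the work surface, if the arm or the gripper's body presses on something with over 40 N, if the wrist force passes 120 N, or if a joint passes its speed limit or range.

## Working session

There is one attempt and no reset: what is moved stays moved. The work goes in short steps, Python scripts to look and compute and a tool call to move; the robot and the scene stay as the last step left them, time stands still between calls to the robot, and variables do not carry over. Pictures are saved under pics/ and viewed, at most 13 in all, crops included, and the job is handed in when it is done.

```bash
ls; mkdir -p pics
```

Create h.py:
```python
import numpy as np, cv2
from station import manip
from scipy.spatial.transform import Rotation as Ro
def snap(n):
    s=manip.sense(); d=manip.snapshot(n)
    d['f']=d['pixels'].shape[0]/2/np.tan(np.radians(d['fov_y'])/2)
    if n=='wrist':
        T=np.eye(4);T[:3,:3]=Ro.from_quat(s['tool_rot']).as_matrix();T[:3,3]=s['tcp_pos']
        M=T@np.array(d['hand_eye']); d['C']=M[:3,3]; d['Rw']=M[:3,:3]
    else:
        R=np.array(d['R']);t=np.array(d['t']); d['Rw']=R.T; d['C']=-R.T@t
    return d
def save(d,fn): cv2.imwrite(fn,cv2.cvtColor(d['pixels'],cv2.COLOR_RGB2BGR))
def ray(d,u,v):
    return d['Rw']@np.array([(u-d['cx'])/d['f'],(v-d['cy'])/d['f'],1.])
def plane(d,u,v,z):
    r=ray(d,u,v); return d['C']+r*(z-d['C'][2])/r[2]
def cloud(d):
    v,u=np.mgrid[:420,:560]; Z=d['range_z']
    P=np.stack([(u-d['cx'])/d['f']*Z,(v-d['cy'])/d['f']*Z,Z],-1)
    return P@d['Rw'].T+d['C']
def tri(d1,p1,d2,p2):
    r1=ray(d1,*p1);r2=ray(d2,*p2)
    s=np.linalg.lstsq(np.c_[r1,-r2],d2['C']-d1['C'],rcond=None)[0]
    a=d1['C']+s[0]*r1;b=d2['C']+s[1]*r2
    return (a+b)/2,np.linalg.norm(a-b)
def hsv(d): return cv2.cvtColor(d['pixels'],cv2.COLOR_RGB2HSV)
```

Run:
```python
from h import *
s=manip.sense(); print({k:np.round(v,3) for k,v in s.items()})
for n in('top','side'):
    d=snap(n); save(d,f'pics/{n}0.png'); print(n,d['C'],d['f'],d['cx'],d['cy'],d['Rw'])
```

```text
pics
station.py
{'t': np.float64(0.0), 'q': array([ 0.925,  0.528,  1.434,  0.   ,  1.181, -0.179]), 'qd': array([-0.001,  0.   ,  0.   , -0.001,  0.001,  0.001]), 'tau': array([-1.0000e-03, -4.4235e+01, -1.7802e+01, -0.0000e+00,  8.0000e-03,
        0.0000e+00]), 'tcp_pos': array([0.281, 0.557, 0.252]), 'tool_rot': array([ 0.232,  0.973, -0.001, -0.   ]), 'force': array([ 0.577,  0.82 , -0.415]), 'ft_torque': array([ 0.038, -0.033,  0.015]), 'gripper_force': np.float64(0.0), 'finger_gap': np.float64(0.999)}
top [ 0.29471292 -0.00693141  1.38023859] 460.7434777033963 274.91829390675605 212.67460999432905 [[-0.02387585 -0.97940402  0.20049368]
 [-0.99970602  0.02254396 -0.00892387]
 [ 0.00422015 -0.20064781 -0.97965435]]
side [ 0.26723587 -0.91895839  0.97343571] 494.1747938753267 276.18014885891847 216.1010633512544 [[ 0.95702826 -0.17545955  0.23089141]
 [-0.28967172 -0.61596351  0.73258395]
 [ 0.01368183 -0.76798626 -0.64032016]]
```

View pics/top0.png

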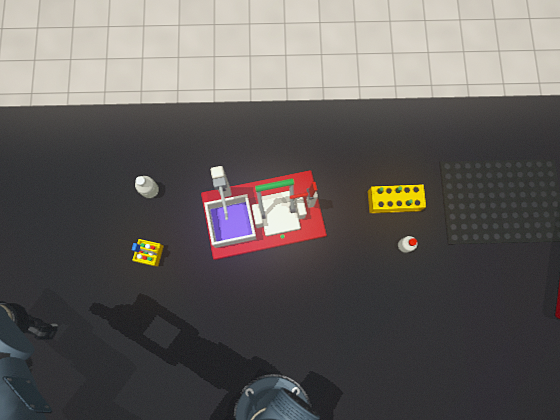

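View pics/side0.png

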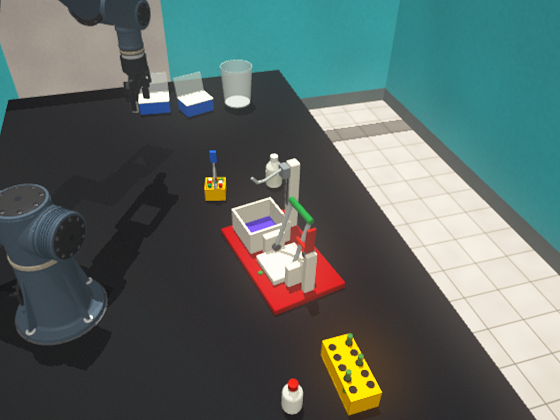

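The top view shows the basket at about (148,252) with its blue tab at (136,247), the station's red plate around (265,215), the hook over the well at (225,215), the green grip at (275,185) and the catch at (312,195). In the side view the basket is at (215,188), the tab at (213,157), the hook tip near (253,180) and the grip at (301,211).

Create m.py:
```python
from h import *
T=snap('top');S=snap('side')
def cen(d,lo,hi,box):
    m=cv2.inRange(hsv(d),lo,hi); k=np.zeros_like(m); x0,y0,x1,y1=box; k[y0:y1,x0:x1]=m[y0:y1,x0:x1]
    n,l,st,c=cv2.connectedComponentsWithStats(k)
    i=1+np.argmax(st[1:,4]); return c[i],(l==i).astype(np.uint8),st[i]
blue=((105,120,60),(125,255,255))
def rep(n,col,bt,bs):
    a,ma,sa=cen(T,*col,bt);b,mb,sb=cen(S,*col,bs)
    p,e=tri(T,a,S,b); print(n,a.round(1),b.round(1),sa,sb,p.round(4),'gap',round(e,4))
    for d,m in((T,ma),(S,mb)):
        P=cloud(d)[(m>0)&(d['range_z']>0)]; print('   cloud med',np.median(P,0).round(3),P.min(0).round(3),P.max(0).round(3))
    return ma,mb
rep('tab',blue,(120,235,165,270),(195,145,235,170))
rep('grip',((45,120,40),(80,255,255)),(245,170,305,200),(280,190,320,230))
m=cv2.inRange(hsv(T),(0,150,80),(6,255,255))|cv2.inRange(hsv(T),(174,150,80),(180,255,255))
m[:,340:]=0;m[:,:190]=0;m[:150]=0;m[265:]=0
r=cv2.minAreaRect(cv2.findNonZero(m)); b=cv2.boxPoints(r)
W=np.array([plane(T,*p,.02) for p in b]); print('plate px',b.round(1).tolist());print(W.round(4).tolist(),[np.linalg.norm(W[i]-W[i-1]).round(3) for i in range(4)],W.mean(0))
# yellow basket box: top view
m=cv2.inRange(hsv(T),(20,150,80),(32,255,255)); m[:,180:]=0; m[:200]=0
r=cv2.minAreaRect(cv2.findNonZero(m)); b=cv2.boxPoints(r)
W=np.array([plane(T,*p,.045) for p in b]);print('basket',b.round(1).tolist(),W.round(4).tolist(),[np.linalg.norm(W[i]-W[i-1]).round(3) for i in range(4)],W.mean(0))
a=cv2.resize(T['pixels'][155:265,125:335],None,fx=3.8,fy=3.8,interpolation=3)[:,:,::-1]
cv2.imwrite('pics/topc.png',a)
a=cv2.resize(S['pixels'][140:310,190:350],None,fx=3.5,fy=3.5,interpolation=3)[:,:,::-1]
cv2.imwrite('pics/sidec.png',a)
```

```bash
python3 m.py
```

```text
tab [135.4 247. ] [212.5 156. ] [131 243   9   9  58] [209 150   8  13  94] [0.4624 0.3604 0.1425] gap 0.0002
   cloud med [0.461 0.356 0.159] [ 0.451  0.352 -0.004] [0.473 0.414 0.169]
   cloud med [0.464 0.352 0.142] [ 0.452  0.346 -0.007] [0.514 0.633 0.166]
grip [274.3 184.6] [300.9 209.8] [256 179  38  13 212] [289 197  25  27 206] [ 0.6152 -0.0181  0.1917] gap 0.0017
   cloud med [ 0.612 -0.017  0.201] [ 0.596 -0.068  0.192] [0.627 0.031 0.209]
   cloud med [ 0.614 -0.024  0.198] [ 0.598 -0.074 -0.001] [0.719 0.232 0.204]
plate px [[199.0, 192.5], [312.3999938964844, 168.8000030517578], [326.3999938964844, 236.0], [213.0, 259.6000061035156]]
[[0.6411, 0.2099, 0.02], [0.708, -0.1379, 0.02], [0.4985, -0.1713, 0.02], [0.4359, 0.1668, 0.02]] [np.float64(0.21), np.float64(0.354), np.float64(0.212), np.float64(0.344)] [0.5708889  0.01688552 0.02      ]
basket [[131.60000610351562, 260.3999938964844], [137.39999389648438, 237.60000610351562], [163.5, 244.10000610351562], [157.8000030517578, 266.8999938964844]] [[0.4366, 0.3986, 0.045], [0.5029, 0.3846, 0.045], [0.4819, 0.3079, 0.045], [0.416, 0.3227, 0.045]] [np.float64(0.079), np.float64(0.068), np.float64(0.08), np.float64(0.068)] [0.45936057 0.35343199 0.045     ]
```

View pics/topc.png

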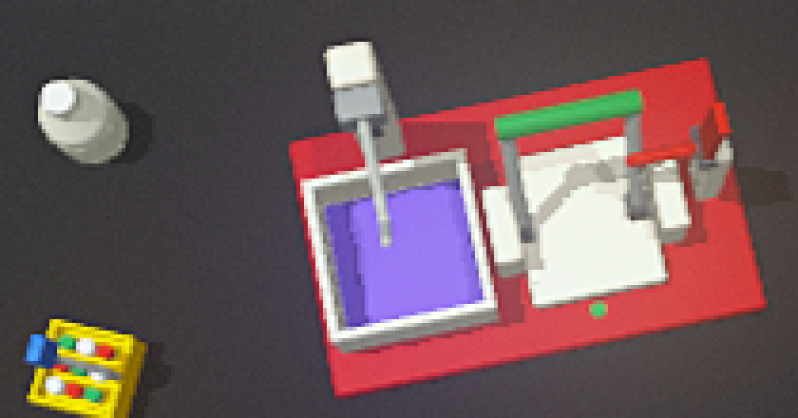

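Run:
```python
from h import *
d=snap('wrist');print(np.array(d['hand_eye']).round(3),d['f'],d['C'],d['Rw'].round(2))
s=manip.sense();print(Ro.from_quat(s['tool_rot']).as_matrix().round(3))
```

```text
[[-0.    -0.945 -0.326  0.085]
 [ 1.    -0.     0.001 -0.001]
 [-0.001 -0.326  0.945 -0.121]
 [ 0.     0.     0.     1.   ]] 302.2843031293153 [0.20566089 0.59518422 0.3735934 ] [[ 0.45  0.84  0.29]
 [ 0.89 -0.43 -0.15]
 [-0.    0.33 -0.95]]
[[-0.893  0.451 -0.001]
 [ 0.451  0.893 -0.001]
 [ 0.    -0.001 -1.   ]]
```
Crop shows corners: crop/3.8 + (125,155): left-back (290,143)->(201.3,192.6); back-right (712,57)->(312.4,170); front-right (766,303)->(326.6,234.7); front-left (337,395)->(213.7,259). Image shape perspective... the plane z=.02 vs camera. Corners: rather consistent with minAreaRect except left back. Compute world: center .5709,.0169-ish. Hmm, but grip center at y=-.018. The image: grip center crop (568,114). Hook bar: (385,240) tip, (365,130) back. Hook yaw: consistent.

The crop shows plate corners near crop pixels (290,143), (712,57), (766,303) and (337,395). The hook runs from (365,130) to its tip at (385,240). The plate fit and the grip position disagree by about 14 mm, so I'll cross-check against the depth and the side view.

Run:
```python
from h import *
for n in('top','side'):
    d=snap(n);P=cloud(d);H=hsv(d);ok=d['range_z']>0
    def rect(nm,m):
        Q=P[m&ok][:,:2].astype(np.float32); r=cv2.minAreaRect(Q*1000); print(n,nm,len(Q),r, 'med',np.median(P[m&ok],0).round(3))
    x,y,z=P[...,0],P[...,1],P[...,2]
    near=(abs(x-.57)<.2)&(abs(y-.01)<.24)
    red=((H[...,0]<6)|(H[...,0]>174))&(H[...,1]>140)
    rect('plate',near&red&(abs(z-.02)<.012))
    rect('redhigh',near&red&(z>.12))
    rect('rim',near&(H[...,1]<70)&(abs(z-.09)<.01)&(y>.03))
    rect('violet',near&(H[...,0]>115)&(H[...,0]<140)&(H[...,1]>90)&(abs(z-.026)<.01))
    rect('block',near&(H[...,1]<70)&(abs(z-.04)<.006)&(y<.03))
    rect('hook',near&(H[...,1]<90)&(z>.19)&(z<.235)&(y>.05))
    rect('coltop',near&(H[...,1]<90)&(z>.235)&(z<.25)&(y>.05))
    rect('grip',near&(H[...,0]>45)&(H[...,0]<80)&(H[...,1]>100)&(z>.17))
```

```text
top plate 2969 ((572.3909301757812, 18.014617919921875), (211.22247314453125, 344.8454284667969), 10.4650297164917) med [ 0.541 -0.017  0.02 ]
top redhigh 144 ((599.7118530273438, -46.123687744140625), (27.549863815307617, 159.26608276367188), 2.9306795597076416) med [ 0.597 -0.113  0.163]
top rim 504 ((564.6875610351562, 103.77764892578125), (161.26678466796875, 148.50015258789062), 10.561714172363281) med [0.554 0.088 0.089]
top violet 1121 ((549.2766723632812, 113.60308074951172), (99.96563720703125, 107.78441619873047), 10.576851844787598) med [0.546 0.112 0.027]
top block 1191 ((574.0540161132812, -49.5906982421875), (119.49862670898438, 170.337890625), 10.64999771118164) med [ 0.563 -0.029  0.04 ]
top hook 194 ((585.5225219726562, 120.74834442138672), (139.6233367919922, 31.651248931884766), 9.829568862915039) med [0.601 0.118 0.222]
top coltop 187 ((628.943115234375, 128.46604919433594), (50.344947814941406, 31.20815658569336), 11.593361854553223) med [0.633 0.129 0.239]
top grip 218 ((612.7896118164062, -17.761886596679688), (15.5412015914917, 100.74657440185547), 11.40375423
[... 477 characters left out ...]
61 ((553.084716796875, 145.33082580566406), (83.26199340820312, 46.79802322387695), 12.634344100952148) med [0.553 0.145 0.025]
side block 985 ((564.7702026367188, -55.364418029785156), (168.11965942382812, 120.12578582763672), 89.5052490234375) med [ 0.555 -0.027  0.038]
side hook 403 ((588.7703247070312, 112.94335174560547), (141.1281280517578, 38.674835205078125), 13.582686424255371) med [0.618 0.112 0.217]
side coltop 70 ((633.3612060546875, 121.66412353515625), (50.87661361694336, 32.89220428466797), 25.455427169799805) med [0.64  0.124 0.237]
side grip 213 ((613.9942626953125, -22.158649444580078), (18.393407821655273, 106.14305877685547), 10.474026679992676) med [ 0.613 -0.028  0.198]
```

Call:
jog_arm(
  rows=[
    {"dx": -0.19, "dy": -0.08, "yaw": -0.26, "jaw": 1},
    {"dx": -0.19, "dy": -0.08, "yaw": -0.26, "jaw": 1},
    {"dx": -0.19, "dy": -0.08, "yaw": -0.26, "jaw": 1},
    {"dx": -0.19, "dy": -0.08, "yaw": -0.26, "jaw": 1},
    {"dx": -0.19, "dy": -0.08, "yaw": -0.26, "jaw": 1},
    {"dx": -0.19, "dy": -0.08, "yaw": -0.26, "jaw": 1},
  ],
)

```text
t: 0.95
tcp_pos: [0.4166, 0.3995, 0.2534]
tool_rot: [0.106, 0.994, 0.0, -0.0]
force: [0.1, 0.5, 0.2]
finger_gap: 0.999
gripper_force: 0.0
```

Create b.py:
```python
from h import *
import pickle,sys
d=snap('wrist');save(d,sys.argv[1]);pickle.dump(d,open(sys.argv[1]+'.pkl','wb'))
H=hsv(d);P=cloud(d)
m=cv2.inRange(H,(105,120,60),(125,255,255))
n,l,st,c=cv2.connectedComponentsWithStats(m);i=1+np.argmax(st[1:,4]);print('blue',c[i],st[i])
Q=P[(l==i)&(d['range_z']>0)];print(Q.min(0),Q.max(0),np.median(Q,0))
Q=Q[Q[:,2]>.155][:,:2].astype(np.float32)*1000
if len(Q)>5: print('tabtop',len(Q),cv2.minAreaRect(Q))
y=cv2.inRange(H,(20,130,80),(34,255,255))>0
Q=P[y&(d['range_z']>0)&(abs(P[...,2]-.045)<.006)][:,:2].astype(np.float32)*1000
if len(Q)>5: print('boxtop',len(Q),cv2.minAreaRect(Q))
s=manip.sense();print(s['t'],s['tcp_pos'],Ro.from_quat(s['tool_rot']).as_matrix().round(3).tolist())
```

```bash
python3 b.py pics/w1.png
```

```text
blue [238.50280899 275.39606742] [229 260  17  43 356]
[ 0.45123829  0.31531621 -0.00092449] [0.5792137  0.36372326 0.16574189] [0.45316344 0.35948529 0.14570823]
tabtop 96 ((461.1534118652344, 357.18939208984375), (9.661552429199219, 19.948760986328125), 76.28770446777344)
boxtop 165 ((462.066650390625, 356.181884765625), (62.51892852783203, 64.81404113769531), 75.64165496826172)
1.0 [0.41547192 0.40057184 0.25333456] [[-0.978, 0.208, -0.001], [0.208, 0.978, 0.001], [0.001, 0.0, -1.0]]
```

Call:
jog_arm(
  rows=[
    {"dx": -0.06, "dy": -0.014, "jaw": 1},
    {"dx": -0.06, "dy": -0.014, "jaw": 1},
    {"dx": -0.06, "dy": -0.014, "jaw": 1},
  ],
)

```text
t: 1.3
tcp_pos: [0.4718, 0.3754, 0.2532]
tool_rot: [0.104, 0.995, 0.0, 0.0]
force: [-0.9, -0.0, -0.4]
finger_gap: 1.003
gripper_force: 0.0
```

```bash
python3 b.py pics/w2.png
```

```text
blue [248.97011494 217.34942529] [241 198  16  38 435]
[ 0.45141198  0.33456104 -0.00101193] [0.5351179  0.36365199 0.16777425] [0.45945426 0.35846828 0.16383451]
tabtop 282 ((461.3554382324219, 357.1676330566406), (9.705007553100586, 19.547531127929688), 76.17707824707031)
boxtop 216 ((462.0262451171875, 356.7030944824219), (63.61638259887695, 64.3611831665039), 76.45539855957031)
1.35 [0.47026504 0.37563395 0.25302393] [[-0.979, 0.206, -0.001], [0.206, 0.979, 0.0], [0.001, 0.0, -1.0]]
```

Call:
jog_arm(
  rows=[
    {"dx": 0.005, "dy": -0.020, "dz": 0.02, "yaw": 0.033, "jaw": 1},
    {"dx": 0.005, "dy": -0.020, "dz": 0.06, "yaw": 0.033, "jaw": 1},
    {"dx": 0.005, "dy": -0.020, "dz": 0.098, "yaw": 0.033, "jaw": 1},
    {"dx": 0.005, "dy": -0.020, "dz": 0.098, "yaw": 0.033, "jaw": 1},
    {"dx": 0.005, "dy": -0.020, "dz": 0.098, "yaw": 0.033, "jaw": 0},
    {"dx": 0.005, "dy": -0.020, "dz": 0.098, "yaw": 0.033, "jaw": 0},
    {"dx": 0.005, "dy": -0.020, "dz": 0.098, "yaw": 0.033, "jaw": 0},
    {"dx": 0.005, "dy": -0.020, "dz": 0.098, "yaw": 0.033, "jaw": 0},
    {"dx": 0.005, "dy": -0.020, "dz": 0.098, "yaw": 0.033, "jaw": 0},
    {"dx": 0.005, "dy": -0.020, "dz": 0.098, "yaw": 0.033, "jaw": 0},
  ],
  grip_force=45,
)

```text
t: 2.35
tcp_pos: [0.4629, 0.3566, 0.1563]
tool_rot: [0.12, 0.993, 0.001, 0.001]
force: [-0.3, 0.9, 3.6]
finger_gap: 0.108
gripper_force: 45.2
```

```bash
python3 -c "
from h import *
d=snap('wrist');save(d,'pics/w3.png')"
```

```text
(no output)
```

View pics/w3.png

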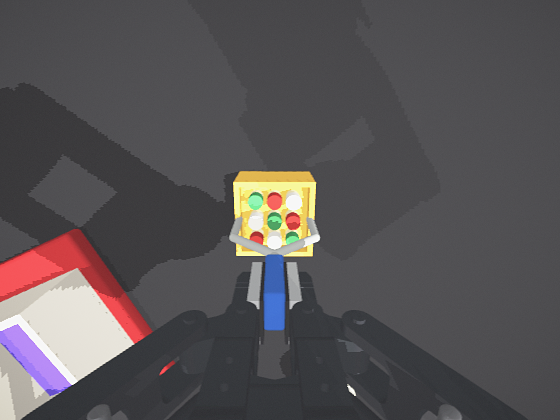

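The wrist picture shows the tab pinched centrally (blue at (275,290)), with the wire roof and basket square beyond it at (275,215). Next I lift and move to a viewing position in front of the hook.

Call:
jog_arm(
  rows=[
    {"dz": -0.05, "jaw": 0},
    {"dz": -0.10, "jaw": 0},
    {"dx": -0.01, "dy": -0.04, "dz": -0.144, "yaw": -0.14, "jaw": 0},
    {"dx": -0.015, "dy": -0.09, "dz": -0.144, "yaw": -0.28, "jaw": 0},
    {"dx": -0.02, "dy": -0.14, "dz": -0.144, "yaw": -0.424, "jaw": 0},
    {"dx": -0.026, "dy": -0.19, "dz": -0.144, "yaw": -0.424, "jaw": 0},
    {"dx": -0.026, "dy": -0.24, "dz": -0.144, "yaw": -0.424, "jaw": 0},
    {"dx": -0.026, "dy": -0.27, "dz": -0.144, "yaw": -0.424, "jaw": 0},
    {"dx": -0.026, "dy": -0.27, "dz": -0.144, "yaw": -0.424, "jaw": 0},
    {"dx": -0.026, "dy": -0.27, "dz": -0.144, "yaw": -0.424, "jaw": 0},
  ],
)

```text
t: 3.4
tcp_pos: [0.4226, 0.0869, 0.2991]
tool_rot: [-0.09, 0.996, 0.0, -0.0]
force: [-0.8, 1.5, -2.0]
finger_gap: 0.111
gripper_force: 44.9
```

Create k.py:
```python
from h import *
import pickle,sys
d=snap('wrist');save(d,sys.argv[1]);pickle.dump(d,open(sys.argv[1]+'.pkl','wb'))
s=manip.sense();print(s['t'],s['tcp_pos'].round(4),Ro.from_quat(s['tool_rot']).as_matrix().round(3).tolist(),s['force'].round(1))
```

```bash
python3 k.py pics/w4.png
```

```text
3.45 [0.4229 0.0878 0.2992] [[-0.983, -0.181, -0.0], [-0.181, 0.983, 0.001], [0.0, 0.001, -1.0]] [-0.1 -0.  -2.9]
```

View pics/w4.png

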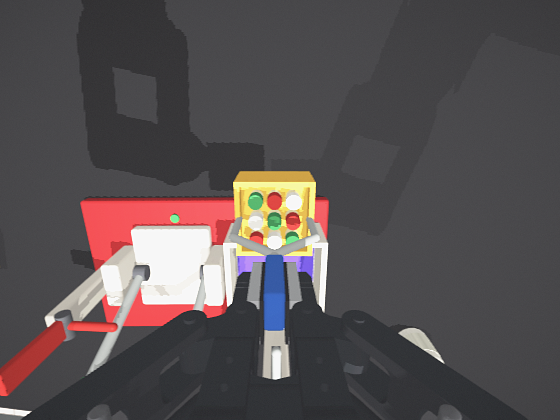

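The wrist view's image-down direction is forward. The station looks square to the tool, and the hook tip shows between the fingers at about (277,362). Now I measure the hook.

Run:
```python
from h import *
import pickle
w=pickle.load(open('pics/w4.png.pkl','rb'));P=cloud(w)
for r in range(340,384,5):
    print(r,[tuple((P[r,c]*1000).round().astype(int)) for c in range(268,288,4)])
T=snap('top');S=snap('side');save(T,'pics/t1.png');save(S,'pics/s1.png')
T['pixels']=cv2.imread('pics/top0.png')[:,:,::-1];S['pixels']=cv2.imread('pics/side0.png')[:,:,::-1]
print('top rows: hook columns')
o=np.array([.572,.0035]);c,s_=np.cos(.184),np.sin(.184)
H=hsv(T)
for r in range(190,222,2):
    x=np.where((H[r,212:240,1]<75))[0]+212; 
    g=[int(v) for v in x]; print(r,g)
a=cv2.resize(T['pixels'][165:235,195:265],None,fx=8,fy=8,interpolation=cv2.INTER_NEAREST)
b=cv2.resize(S['pixels'][145:215,240:310],None,fx=8,fy=8,interpolation=cv2.INTER_NEAREST)
cv2.imwrite('pics/hk.png',np.hstack([a,b])[:,:800,::-1] if 0 else cv2.resize(np.hstack([a,b]),(800,400))[:,:,::-1])
```

```text
340 [(np.int64(628), np.int64(116), np.int64(88)), (np.int64(627), np.int64(121), np.int64(89)), (np.int64(626), np.int64(127), np.int64(88)), (np.int64(625), np.int64(132), np.int64(88)), (np.int64(625), np.int64(138), np.int64(88))]
345 [(np.int64(629), np.int64(116), np.int64(97)), (np.int64(627), np.int64(122), np.int64(98)), (np.int64(626), np.int64(127), np.int64(98)), (np.int64(626), np.int64(132), np.int64(97)), (np.int64(626), np.int64(138), np.int64(96))]
350 [(np.int64(628), np.int64(116), np.int64(106)), (np.int64(518), np.int64(103), np.int64(225)), (np.int64(517), np.int64(106), np.int64(225)), (np.int64(625), np.int64(132), np.int64(107)), (np.int64(625), np.int64(137), np.int64(106))]
355 [(np.int64(630), np.int64(117), np.int64(113)), (np.int64(521), np.int64(103), np.int64(227)), (np.int64(520), np.int64(106), np.int64(228)), (np.int64(625), np.int64(132), np.int64(115)), (np.int64(625), np.int64(137), np.int64(115))]
360 [(np.int64(629), np.int64(117), np.int64(122)), (np.int64(544), np.int64(107), np.int64(208)), (np.int64(543), np.int64(111), np.int64(209)), (np.
[... 1322 characters left out ...]
 222, 223, 224, 225, 226, 227, 228, 229, 230, 231, 232, 233, 234, 235, 236, 237, 238, 239]
200 [215, 216, 217, 218, 219, 220, 221, 222, 223, 224, 225, 226, 227, 228, 229, 230, 231, 232, 233, 234, 235, 236, 237, 238, 239]
202 [212, 213, 214, 215, 216, 217, 218, 219, 220, 221, 222, 223, 224, 225, 226, 227, 228, 229, 230, 231, 232, 233, 234, 235, 236, 237, 238, 239]
204 [212, 213, 214, 215, 216, 217, 218, 219, 220, 221, 222, 223, 224, 225, 226, 227, 228, 229, 230, 231, 232]
206 [212, 213, 214, 215, 216, 217, 218, 219, 220, 221, 222, 223, 224, 225, 226]
208 [212, 213, 223, 224, 225, 226]
210 [224, 225, 226]
212 [224, 225, 226]
214 [225, 226, 227]
216 [225, 226, 227]
218 [225, 226, 227]
220 [212]
```

View pics/hk.png

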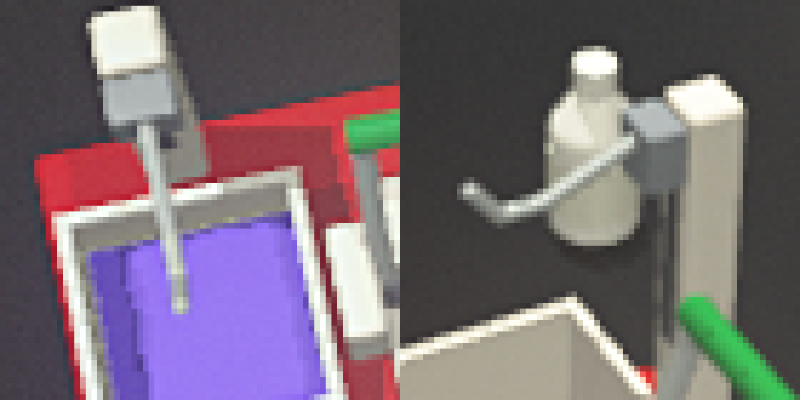

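The crops show the hook clearly. In the top crop the bar goes down to its tip at crop (178,303), and in the side crop the upturned tip is at (468,190) with the low seat at (505,213). I now work out the hook in tool coordinates from the wrist depth.

Run:
```python
from h import *
import pickle
w=pickle.load(open('pics/w4.png.pkl','rb'));P=cloud(w)
R=np.array([[-.983,-.181,0],[-.181,.983,0],[0,0,-1.]]);t=np.array([.4226,.0873,.2991])
for r in range(344,379,2):
    m=(P[r,:,2]>.195)&(P[r,:,2]<.235)&(P[r,:,1]>.085)&(P[r,:,1]<.135)
    c=np.where(m)[0]; q=P[r,c]
    c=c[(c>262)&(c<295)]; q=(P[r,c]-t)@R
    if len(c): print(r,c.min(),c.max(),'tool mm',(q.mean(0)*1000).round(1),'y range',(q[:,1].min()*1000).round(1),(q[:,1].max()*1000).round(1))
# basket apex in tool coords: wire grey pixels near tab bottom
H=hsv(w); q=(P-t)@R
m=(H[...,1]<70)&(P[...,2]>.2)&(P[...,2]<.27)&(abs(q[...,0])<.02)&(abs(q[...,1])<.035); m[258:]=0
for v in (-.03,-.025,-.02,-.015,-.01,-.005,0,.005,.01,.015,.02,.025):
    k=m&(q[...,1]>=v)&(q[...,1]<v+.005)
    if k.sum():print(v,k.sum(),(np.median(q[k],0)*1000).round(1))
# rays: top0 + wrist triangulation of tip
T=snap('top');S=snap('side')
print('tip top/side',tri(T,(226.1,218),S,(251.6,178.2)), 'top@.223',plane(T,226.1,217.5,.223))
print('tip wrist', plane(w,275.5,355,.227))
```

```text
346 274 277 tool mm [-108.7    0.7   91.5] y range -0.6 2.1
348 272 279 tool mm [-99.2   0.7  78.9] y range -2.3 3.8
350 271 279 tool mm [-97.1   0.2  74.4] y range -3.0 3.4
352 271 280 tool mm [-98.4   0.6  73.7] y range -3.0 4.3
354 271 279 tool mm [-99.3   0.2  72.5] y range -3.0 3.4
356 271 279 tool mm [-105.2    0.2   76.5] y range -3.3 3.8
358 271 279 tool mm [-121.     0.2   90.6] y range -3.3 3.8
360 271 279 tool mm [-123.     0.2   90.3] y range -3.3 3.8
362 271 279 tool mm [-125.4    0.2   90.5] y range -3.4 3.8
364 271 279 tool mm [-1.28e+02  1.00e-01  9.09e+01] y range -3.4 3.8
366 271 279 tool mm [-129.6    0.2   90.2] y range -3.4 3.8
368 271 279 tool mm [-132.2    0.2   90.5] y range -3.4 3.8
370 271 279 tool mm [-134.8    0.2   90.8] y range -3.4 3.8
372 271 279 tool mm [-136.8    0.2   90.5] y range -3.4 3.9
374 271 279 tool mm [-138.3    0.2   89.7] y range -3.4 3.8
376 271 279 tool mm [-139.9    0.2   89. ] y range -3.4 3.8
378 271 279 tool mm [-141.2    0.2   88. ] y range -3.4 3.8
-0.03 119 [  3.4 -27.9  78.9]
-0.025 62 [  2.9 -22.6  66.4]
-0.02 63 [  2.9 -17.6  61.4]
-0.015 68 [  3.  -12.7  57.2]
-0.01 73 [ 2.8 -7.4 52.3]
-0.005 54 [ 3.6 -2.9 48.7]
0 59 [ 3.3  2.7 49.4]
0.005 75 [ 2.7  7.3 53.6]
0.01 65 [ 2.7 12.6 58.4]
0.015 65 [ 2.5 17.5 62.6]
0.02 61 [ 2.7 22.5 67.7]
0.025 127 [ 3.4 27.4 78.7]
tip top/side (array([0.52126672, 0.10781795, 0.22087275]), np.float64(0.000637162772718028)) top@.223 [0.52183136 0.10763341 0.223     ]
tip wrist [0.52083959 0.10599039 0.227     ]
```

Call:
jog_arm(
  rows=[
    {"dx": -0.04, "jaw": 0},
    {"dx": -0.08, "jaw": 0},
    {"dx": -0.11, "jaw": 0},
    {"dx": -0.126, "jaw": 0},
    {"dx": -0.126, "jaw": 0},
    {"dx": -0.126, "jaw": 0},
    {"dx": -0.126, "dz": 0.015, "jaw": 0},
    {"dx": -0.126, "dz": 0.03, "jaw": 0},
    {"dx": -0.126, "dz": 0.03, "jaw": 0},
  ],
)

```text
t: 4.55
tcp_pos: [0.5437, 0.1109, 0.2674]
tool_rot: [-0.092, 0.996, 0.0, -0.003]
force: [-0.2, 0.2, -1.5]
finger_gap: 0.11
gripper_force: 44.8
```

```bash
python3 k.py pics/w5.png
```

```text
4.6 [0.5448 0.1109 0.2686] [[-0.983, -0.183, -0.004], [-0.183, 0.983, -0.0], [0.004, 0.001, -1.0]] [ 0.2 -0.4 -1.6]
```

Call:
jog_arm(
  rows=[
    {"dz": 0.003, "jaw": 0},
    {"dz": 0.006, "jaw": 0},
    {"dz": 0.006, "jaw": 0},
    {"dz": 0.006, "jaw": 0},
  ],
)

```text
t: 5.0
tcp_pos: [0.547, 0.1109, 0.2637]
tool_rot: [-0.091, 0.996, 0.0, 0.0]
force: [-1.1, 1.1, -1.0]
finger_gap: 0.11
gripper_force: 44.9
```

```bash
python3 k.py pics/w6.png
```

Run:
```python
from h import *
S=snap('side');cv2.imwrite('pics/s2.png',cv2.resize(S['pixels'][120:240,200:330],None,fx=5,fy=5,interpolation=3)[:,:,::-1])
```

```text
5.05 [0.547  0.1109 0.2637] [[-0.983, -0.182, 0.001], [-0.182, 0.983, 0.0], [-0.001, 0.0, -1.0]] [ 0.7  1.  -1.5]
```

View pics/s2.png

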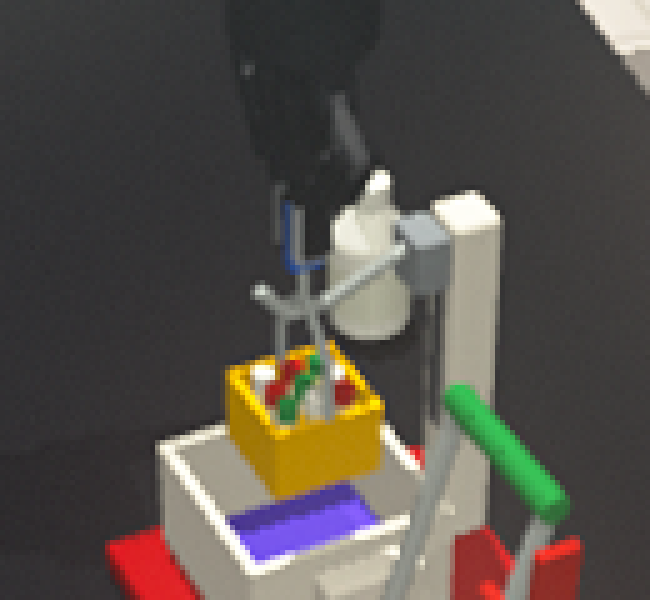

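The side crop shows the wire apex just above the low seat behind the upturned tip, at about (303,308), with the basket over the well. I lower a little more and release.

Call:
jog_arm(
  rows=[
    {"dz": 0.001, "jaw": 0},
    {"dz": 0.002, "jaw": 0},
    {"dz": 0.002, "jaw": 0},
  ],
)

```text
t: 5.4
tcp_pos: [0.5471, 0.1108, 0.2619]
tool_rot: [-0.091, 0.996, 0.0, 0.001]
force: [0.1, 1.6, 3.7]
finger_gap: 0.11
gripper_force: 45.7
```

Call:
jog_arm(
  rows=[
    {"jaw": 0.1},
    {"jaw": 0.15},
    {"jaw": 0.2},
    {"jaw": 0.4},
    {"jaw": 0.5},
    {"dz": -0.02, "jaw": 0.5},
    {"dz": -0.06, "jaw": 0.5},
    {"dz": -0.09, "jaw": 0.5},
    {"dz": -0.09, "jaw": 0.5},
    {"dz": -0.09, "jaw": 0.5},
  ],
)

```text
t: 6.4
tcp_pos: [0.5469, 0.1106, 0.3517]
tool_rot: [-0.091, 0.996, -0.0, 0.001]
force: [0.3, -0.1, -0.1]
finger_gap: 0.499
gripper_force: 0.0
```

```bash
python3 k.py pics/w7.png;  python3 - <<'E'
from h import *
S=snap('side');cv2.imwrite('pics/s3.png',cv2.resize(S['pixels'][120:260,200:330],None,fx=4,fy=4,interpolation=3)[:,:,::-1])
E
```

```text
6.45 [0.5463 0.1106 0.3506] [[-0.983, -0.182, -0.001], [-0.182, 0.983, -0.0], [0.001, 0.0, -1.0]] [ 0.  -0.1 -0.2]
```

View pics/s3.png

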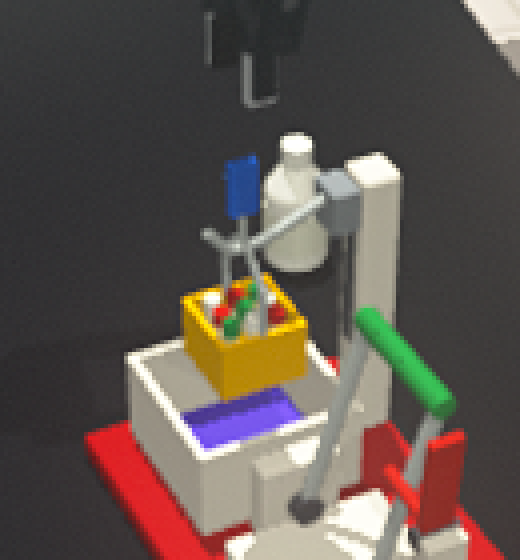

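The basket hangs free in the low seat (apex at crop (240,245)), level, with the tab clear. Now I go to the left of the catch plate with closed fingers.

Call:
jog_arm(
  rows=[
    {"dy": -0.05, "jaw": 0.2},
    {"dx": -0.013, "dy": -0.10, "jaw": 0},
    {"dx": -0.013, "dy": -0.15, "jaw": 0},
    {"dx": -0.013, "dy": -0.2, "jaw": 0},
    {"dx": -0.013, "dy": -0.208, "jaw": 0},
    {"dx": -0.013, "dy": -0.208, "jaw": 0},
    {"dx": -0.013, "dy": -0.208, "dz": 0.04, "jaw": 0},
    {"dx": -0.013, "dy": -0.208, "dz": 0.04, "jaw": 0},
  ],
)

```text
t: 7.3
tcp_pos: [0.5937, -0.0887, 0.306]
tool_rot: [-0.092, 0.996, 0.003, -0.006]
force: [-0.5, 0.1, -0.6]
finger_gap: 0.005
gripper_force: 0.0
```

```bash
python3 k.py pics/w8.png
```

Run:
```python
from h import *
for n in ('top','side'):
    d=snap(n);P=cloud(d);H=hsv(d)
    m=(d['range_z']>0)&((H[...,0]<6)|(H[...,0]>174))&(H[...,1]>130)&(P[...,2]>.125)&(abs(P[...,0]-.6)<.05)&(abs(P[...,1]+.11)<.1)
    q=(P[m]-[.5654,.0018,0]);c,s=.983,.1825
    q=np.c_[q[:,0]*c+q[:,1]*s,-q[:,0]*s+q[:,1]*c,q[:,2]]
    print(n,len(q),'station min',q.min(0).round(3),'max',q.max(0).round(3), 'top part',np.median(q[q[:,2]>.2],0).round(3))
```

```text
7.35 [ 0.5951 -0.089   0.3084] [[-0.983, -0.184, -0.008], [-0.184, 0.983, 0.003], [0.007, 0.005, -1.0]] [ 0.1 -0.6 -0.1]
top 16 station min [ 0.012 -0.131  0.205] max [ 0.026 -0.123  0.225] top part [ 0.019 -0.126  0.219]
side 270 station min [ 0.002 -0.141  0.133] max [ 0.035 -0.068  0.22 ] top part [ 0.013 -0.133  0.213]
```

View pics/w8.png

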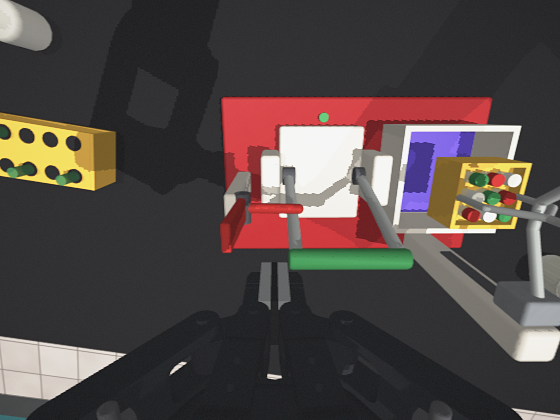

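The wrist view shows the closed fingers (275,265) between the catch plate (235,222) and the green grip (350,258), both clear. Now I descend and push the plate over along its arc.

Call:
jog_arm(
  rows=[
    {"dz": 0.045, "jaw": 0},
    {"dz": 0.09, "jaw": 0},
    {"dz": 0.094, "jaw": 0},
    {"dz": 0.094, "jaw": 0},
  ],
)

```text
t: 7.85
tcp_pos: [0.5979, -0.091, 0.218]
tool_rot: [-0.092, 0.996, 0.0, -0.0]
force: [0.3, 0.1, 0.8]
finger_gap: -0.004
gripper_force: 0.0
```

Call:
jog_arm(
  rows=[
    {"dy": -0.015, "jaw": 0},
    {"dy": -0.03, "dz": 0.004, "jaw": 0},
    {"dy": -0.045, "dz": 0.01, "jaw": 0},
    {"dy": -0.055, "dz": 0.018, "jaw": 0},
    {"dy": -0.063, "dz": 0.025, "jaw": 0},
    {"dy": -0.068, "dz": 0.03, "jaw": 0},
    {"dy": -0.068, "dz": 0.03, "jaw": 0},
  ],
)

```text
t: 8.55
tcp_pos: [0.6091, -0.159, 0.1857]
tool_rot: [-0.091, 0.996, 0.0, -0.001]
force: [-0.5, -1.0, -0.3]
finger_gap: 0.002
gripper_force: 0.0
```

Create c.py:
```python
from h import *
d=snap('side');P=cloud(d);H=hsv(d)
m=(d['range_z']>0)&((H[...,0]<6)|(H[...,0]>174))&(H[...,1]>130)&(P[...,2]>.125)&(abs(P[...,0]-.61)<.06)&(abs(P[...,1]+.13)<.13)
q=(P[m]-[.5654,.0018,0]);c,s=.983,.1825
q=np.c_[q[:,0]*c+q[:,1]*s,-q[:,0]*s+q[:,1]*c,q[:,2]]
print(len(q),'station min',q.min(0).round(3),'max',q.max(0).round(3)); k=q[q[:,1]<-.15]; print('plate edge',k[np.argsort(k[:,1])[:5]].round(3).tolist()); a=q[q[:,2]>.17]; print('high',len(a),np.median(a,0).round(3) if len(a) else '')
a=q[np.argsort(-q[:,2])[:8]];print('highest',np.median(a,0).round(3))
s=manip.sense();print(s['t'],s['tcp_pos'].round(4),s['force'].round(1))
```

```bash
python3 c.py
```

```text
210 station min [-0.    -0.201  0.133] max [ 0.033 -0.074  0.197]
plate edge [[0.015, -0.201, 0.166], [0.024, -0.201, 0.165], [0.021, -0.201, 0.166], [0.005, -0.2, 0.167], [0.016, -0.2, 0.168]]
high 44 [ 0.014 -0.112  0.18 ]
highest [ 0.013 -0.107  0.193]
8.6 [ 0.609  -0.1585  0.1861] [-0.2  0.1 -0.4]
```

Call:
jog_arm(
  rows=[
    {"dy": -0.004, "dz": 0.004, "jaw": 0},
    {"dy": -0.008, "dz": 0.007, "jaw": 0},
    {"dy": -0.008, "dz": 0.007, "jaw": 0},
  ],
)

```text
t: 8.9
tcp_pos: [0.6099, -0.1608, 0.1833]
tool_rot: [-0.091, 0.996, 0.005, -0.001]
force: [-5.4, 13.7, 20.0]
finger_gap: 0.0
gripper_force: 11.6
```

```bash
python3 c.py
```

```text
215 station min [ 0.002 -0.203  0.126] max [ 0.034 -0.074  0.196]
plate edge [[0.009, -0.203, 0.167], [0.007, -0.202, 0.164], [0.016, -0.201, 0.163], [0.018, -0.201, 0.171], [0.002, -0.201, 0.169]]
high 41 [ 0.013 -0.114  0.182]
highest [ 0.014 -0.108  0.192]
8.95 [ 0.6099 -0.1608  0.1833] [-6.  13.3 19.5]
```

Call:
jog_arm(
  rows=[
    {"dy": -0.004, "dz": 0.004, "jaw": 0},
    {"dy": -0.004, "dz": 0.004, "jaw": 0},
  ],
)

```text
t: 9.15
tcp_pos: [0.6102, -0.1616, 0.182]
tool_rot: [-0.091, 0.996, 0.007, -0.001]
force: [-8.9, 21.5, 34.3]
finger_gap: -0.005
gripper_force: 19.8
```

```bash
python3 c.py
```

```text
211 station min [-0.    -0.204  0.132] max [ 0.029 -0.081  0.208]
plate edge [[0.017, -0.204, 0.164], [0.001, -0.203, 0.171], [0.012, -0.203, 0.166], [0.01, -0.202, 0.163], [0.023, -0.202, 0.163]]
high 43 [ 0.013 -0.115  0.181]
highest [ 0.013 -0.109  0.195]
9.2 [ 0.6102 -0.1616  0.182 ] [-9.2 22.2 34.5]
```

The catch is at its stop: the force rises with no further motion and the tip is at the 1.2 rad position. I lift off and go above the grip.

Call:
jog_arm(
  rows=[
    {"dy": 0.01, "dz": -0.04, "jaw": 0},
    {"dy": 0.02, "dz": -0.09, "jaw": 0},
    {"dx": -0.01, "dy": 0.06, "dz": -0.14, "jaw": 0},
    {"dx": -0.02, "dy": 0.11, "dz": -0.14, "jaw": 0},
    {"dx": -0.03, "dy": 0.1475, "dz": -0.14, "jaw": 0},
    {"dx": -0.03, "dy": 0.1475, "dz": -0.14, "jaw": 0},
    {"dx": -0.03, "dy": 0.1475, "dz": -0.14, "jaw": 0},
  ],
)

```text
t: 9.9
tcp_pos: [0.6143, -0.0181, 0.3163]
tool_rot: [-0.093, 0.996, -0.0, -0.0]
force: [-0.6, -1.4, 0.7]
finger_gap: -0.0
gripper_force: 0.0
```

```bash
python3 c.py; python3 -c "
from h import *
print(manip.sense()['q'].round(2))"
```

```text
267 station min [ 0.001 -0.202  0.134] max [ 0.03  -0.082  0.197]
plate edge [[0.02, -0.202, 0.167], [0.013, -0.201, 0.167], [0.023, -0.201, 0.169], [0.011, -0.201, 0.164], [0.005, -0.201, 0.167]]
high 50 [ 0.014 -0.113  0.18 ]
highest [ 0.014 -0.107  0.192]
9.95 [ 0.6144 -0.0194  0.316 ] [-0.   0.1 -0.2]
[-0.21  0.45  1.38 -0.    1.31 -1.97]
```

Call:
jog_arm(
  rows=[
    {"yaw": 0.15, "jaw": 1},
    {"yaw": 0.3, "jaw": 1},
    {"yaw": 0.45, "jaw": 1},
    {"yaw": 0.6, "jaw": 1},
    {"yaw": 0.75, "jaw": 1},
    {"yaw": 0.9, "jaw": 1},
    {"yaw": 1.05, "jaw": 1},
    {"yaw": 1.2, "jaw": 1},
    {"yaw": 1.35, "jaw": 1},
    {"yaw": 1.5, "jaw": 1},
    {"yaw": 1.57, "jaw": 1},
    {"yaw": 1.57, "jaw": 1},
    {"yaw": 1.57, "jaw": 1},
  ],
)

```text
t: 11.25
tcp_pos: [0.6146, -0.021, 0.3158]
tool_rot: [0.639, 0.769, -0.0, -0.0]
force: [-0.2, -0.1, 0.3]
finger_gap: 1.0
gripper_force: 0.0
```

```bash
python3 k.py pics/w9.png
```

Create g.py:
```python
from h import *
s=manip.sense();R=Ro.from_quat(s['tool_rot']).as_matrix()
for n in('wrist','top','side'):
    d=snap(n);P=cloud(d);H=hsv(d)
    m=(d['range_z']>0)&(H[...,0]>45)&(H[...,0]<80)&(H[...,1]>100)&(P[...,2]>.17)&(P[...,2]<.23)&(abs(P[...,1]+.02)<.07)
    q=P[m]
    if len(q)>20:
        l=(q-s['tcp_pos'])@R
        print(n,len(q),'world med',np.median(q,0).round(4),'tool min',l.min(0).round(4),'max',l.max(0).round(4),'rect',cv2.minAreaRect((q[:,:2]*1000).astype(np.float32)))
print(s['t'],s['tcp_pos'].round(4),s['force'].round(1),s['q'].round(2))
```

```bash
python3 g.py
```

```text
11.3 [ 0.6146 -0.0207  0.3159] [[-0.183, 0.983, -0.001], [0.983, 0.183, -0.0], [0.0, -0.001, -1.0]] [ 0.   0.2 -0.8]
wrist 2408 world med [ 0.6132 -0.0125  0.2012] tool min [-0.0491 -0.0089  0.1112] max [0.0541 0.0084 0.1262] rect ((614.2169799804688, -18.29437255859375), (17.093429565429688, 103.11504364013672), 9.94957160949707)
side 218 world med [ 0.6131 -0.0271  0.198 ] tool min [-0.0532 -0.0098  0.1119] max [0.0538 0.0074 0.1278] rect ((613.3106079101562, -20.643352508544922), (17.14295196533203, 106.94747161865234), 10.435168266296387)
11.3 [ 0.6146 -0.0207  0.3159] [ 0.   0.2 -0.8] [-0.22  0.45  1.38 -0.    1.31 -0.4 ]
```

Call:
jog_arm(
  rows=[
    {"dz": 0.05, "jaw": 1},
    {"dz": 0.10, "jaw": 1},
    {"dz": 0.12, "jaw": 1},
    {"dz": 0.12, "jaw": 1},
    {"dz": 0.12, "jaw": 0.3},
    {"dz": 0.12, "jaw": 0},
    {"dz": 0.12, "jaw": 0},
    {"dz": 0.12, "jaw": 0},
    {"dz": 0.12, "jaw": 0},
    {"dz": 0.12, "jaw": 0},
  ],
  grip_force=40,
)

```text
t: 12.45
tcp_pos: [0.6152, -0.0197, 0.1976]
tool_rot: [0.639, 0.769, 0.0, 0.001]
force: [-0.9, -0.3, 5.1]
finger_gap: 0.195
gripper_force: 38.9
```

```bash
python3 g.py
```

```text
wrist 6996 world med [ 0.6119 -0.0056  0.2012] tool min [-0.0474 -0.0099 -0.0091] max [0.0534 0.0085 0.0126] rect ((614.0016479492188, -16.85350799560547), (18.216426849365234, 100.76244354248047), 10.192389488220215)
side 128 world med [ 0.6173 -0.05    0.1979] tool min [-0.0544 -0.012  -0.0255] max [0.0516 0.0083 0.0087] rect ((613.699462890625, -21.534015655517578), (19.60123634338379, 105.82875061035156), 8.662420272827148)
12.45 [ 0.6152 -0.0197  0.1976] [-0.9 -0.3  5.1] [-0.21  0.58  1.51 -0.    1.05 -0.4 ]
```

Call:
jog_arm(
  rows=[
    {"dy": -0.002, "dz": -0.0005, "jaw": 0},
    {"dy": -0.005, "dz": -0.0013, "jaw": 0},
    {"dy": -0.009, "dz": -0.0024, "jaw": 0},
    {"dy": -0.012, "dz": -0.003, "jaw": 0},
    {"dy": -0.0145, "dz": -0.0037, "jaw": 0},
    {"dy": -0.0145, "dz": -0.0037, "jaw": 0},
  ],
)

```text
t: 13.2
tcp_pos: [0.6013, -0.0224, 0.2012]
tool_rot: [0.639, 0.769, 0.001, 0.001]
force: [4.2, 2.1, 5.2]
finger_gap: 0.192
gripper_force: 39.2
```

```bash
python3 g.py
```

```text
wrist 6992 world med [ 0.598  -0.0083  0.2048] tool min [-0.0475 -0.01   -0.0102] max [0.0534 0.0085 0.0131] rect ((600.01025390625, -19.530643463134766), (18.377349853515625, 100.80780029296875), 9.927574157714844)
side 123 world med [ 0.603  -0.0514  0.2018] tool min [-0.0538 -0.0132 -0.023 ] max [0.0516 0.0068 0.0092] rect ((598.99072265625, -23.86888885498047), (19.953144073486328, 105.11235046386719), 7.757332801818848)
13.2 [ 0.6013 -0.0224  0.2012] [4.2 2.1 5.2] [-0.22  0.56  1.55  0.    1.03 -0.41]
```

Call:
jog_arm(
  rows=[
    {"dy": -0.002, "dz": -0.0004, "jaw": 0},
    {"dy": -0.005, "dz": -0.0009, "jaw": 0},
    {"dy": -0.009, "dz": -0.0015, "jaw": 0},
    {"dy": -0.013, "dz": -0.002, "jaw": 0},
    {"dy": -0.017, "dz": -0.0025, "jaw": 0},
    {"dy": -0.021, "dz": -0.0027, "jaw": 0},
    {"dy": -0.025, "dz": -0.0029, "jaw": 0},
    {"dy": -0.03, "dz": -0.003, "jaw": 0},
    {"dy": -0.034, "dz": -0.003, "jaw": 0},
    {"dy": -0.038, "dz": -0.0028, "jaw": 0},
    {"dy": -0.042, "dz": -0.0025, "jaw": 0},
    {"dy": -0.046, "dz": -0.0021, "jaw": 0},
    {"dy": -0.05, "dz": -0.0016, "jaw": 0},
    {"dy": -0.054, "dz": -0.001, "jaw": 0},
    {"dy": -0.058, "dz": -0.0003, "jaw": 0},
    {"dy": -0.062, "dz": 0.0006, "jaw": 0},
    {"dy": -0.066, "dz": 0.0015, "jaw": 0},
    {"dy": -0.069, "dz": 0.0023, "jaw": 0},
    {"dy": -0.072, "dz": 0.003, "jaw": 0},
    {"dy": -0.072, "dz": 0.003, "jaw": 0},
  ],
)

```text
t: 15.35
tcp_pos: [0.5302, -0.0356, 0.1982]
tool_rot: [0.639, 0.769, 0.001, 0.001]
force: [2.7, 1.9, 8.5]
finger_gap: 0.195
gripper_force: 39.4
```

```bash
python3 g.py
```

Run:
```python
from h import *
S=snap('side');cv2.imwrite('pics/s4.png',cv2.resize(S['pixels'][120:280,190:330],None,fx=3.7,fy=3.7,interpolation=3)[:,:,::-1])
```

```text
wrist 7008 world med [ 0.5269 -0.0215  0.2019] tool min [-0.0481 -0.0101 -0.009 ] max [0.0535 0.0085 0.0131] rect ((528.90771484375, -33.06303787231445), (18.383974075317383, 101.42353057861328), 9.85282039642334)
side 118 world med [ 0.5329 -0.0636  0.1994] tool min [-0.0541 -0.0087 -0.006 ] max [0.048  0.0068 0.0094] rect ((530.1159057617188, -38.707523345947266), (15.043261528015137, 102.0843505859375), 9.696325302124023)
15.35 [ 0.5302 -0.0356  0.1982] [2.7 1.9 8.5] [-0.28  0.48  1.73  0.    0.94 -0.46]
```

View pics/s4.png

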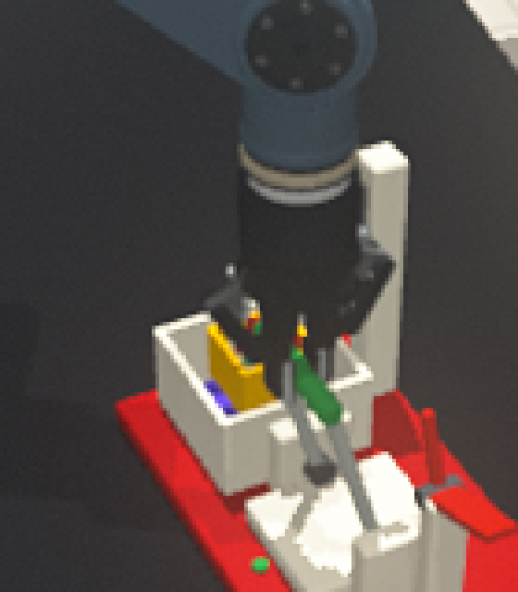

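The side crop shows the basket down inside the well (yellow at (240,370)), the lever leaning towards the robot and the catch laid over. Now the last few millimetres to the stop.

Call:
jog_arm(
  rows=[
    {"dy": -0.002, "dz": 0.0006, "jaw": 0},
    {"dy": -0.004, "dz": 0.001, "jaw": 0},
    {"dy": -0.004, "dz": 0.001, "jaw": 0},
    {"dy": -0.004, "dz": 0.001, "jaw": 0},
  ],
)

```text
t: 15.95
tcp_pos: [0.5278, -0.0361, 0.1975]
tool_rot: [0.639, 0.769, 0.002, 0.002]
force: [5.4, 2.8, 8.1]
finger_gap: 0.197
gripper_force: 39.5
```

Call:
jog_arm(
  rows=[
    {"dy": -0.001, "dz": 0.0003, "jaw": 0},
    {"dy": -0.002, "dz": 0.0006, "jaw": 0},
    {"dy": -0.002, "dz": 0.0006, "jaw": 0},
    {"dy": -0.002, "dz": 0.0006, "jaw": 0},
  ],
)

```text
t: 16.35
tcp_pos: [0.5277, -0.0362, 0.1975]
tool_rot: [0.64, 0.769, 0.004, 0.004]
force: [7.6, 5.3, 8.8]
finger_gap: 0.197
gripper_force: 39.6
```

Call:
jog_arm(
  rows=[
    {"dy": -0.003, "dz": 0.0008, "jaw": 0},
    {"dy": -0.003, "dz": 0.0008, "jaw": 0},
    {"dy": -0.003, "dz": 0.0008, "jaw": 0},
    {"dy": -0.003, "dz": 0.0008, "jaw": 0},
    {"dy": -0.003, "dz": 0.0008, "jaw": 0},
    {"dy": -0.003, "dz": 0.0008, "jaw": 0},
    {"dy": -0.003, "dz": 0.0008, "jaw": 0},
    {"dy": -0.003, "dz": 0.0008, "jaw": 0},
    {"dy": -0.003, "dz": 0.0008, "jaw": 0},
    {"dy": -0.003, "dz": 0.0008, "jaw": 0},
    {"dy": -0.003, "dz": 0.0008, "jaw": 0},
    {"dy": -0.003, "dz": 0.0008, "jaw": 0},
    {"dy": -0.003, "dz": 0.0008, "jaw": 0},
    {"dy": -0.003, "dz": 0.0008, "jaw": 0},
    {"dy": -0.003, "dz": 0.0008, "jaw": 0},
  ],
)

```text
t: 17.85
tcp_pos: [0.5275, -0.0363, 0.1975]
tool_rot: [0.64, 0.768, 0.006, 0.006]
force: [11.7, 8.9, 8.9]
finger_gap: 0.193
gripper_force: 39.8
```

Create e.py:
```python
from h import *
for n in ('top','side','top','side'):
    d=snap(n);P=cloud(d);H=hsv(d);z=P[...,2]
    near=(d['range_z']>0)&(abs(P[...,0]-.55)<.06)&(abs(P[...,1]-.11)<.06)
    b=near&(H[...,0]>105)&(H[...,0]<125)&(H[...,1]>110)&(z>.16); y=near&(H[...,0]>18)&(H[...,0]<34)&(H[...,1]>120)&(z>.05)
    print(n,'tab',b.sum(),np.median(P[b],0).round(4) if b.any() else '','box',y.sum(),P[y].mean(0).round(4) if y.any() else '',P[y].max(0).round(3) if y.any() else '')
    if n=='top': save(d,'pics/t9.png'); cv2.imwrite('pics/t9c.png',cv2.resize(d['pixels'][150:280,110:440],None,fx=2.4,fy=2.4,interpolation=3)[:,:,::-1])
s=manip.sense();print(s['t'],s['tcp_pos'].round(4),s['force'].round(1))
```

```bash
python3 e.py; python3 c.py
```

```text
top tab 33 [0.5421 0.1118 0.2196] box 291 [0.539  0.1107 0.0921] [0.58  0.146 0.14 ]
side tab 0  box 195 [0.5222 0.0979 0.0843] [0.591 0.17  0.105]
top tab 32 [0.5413 0.111  0.22  ] box 294 [0.5389 0.1106 0.0921] [0.581 0.146 0.141]
side tab 0  box 193 [0.5219 0.0973 0.0845] [0.577 0.168 0.106]
18.05 [ 0.5275 -0.0363  0.1975] [12.   7.8  8.2]
275 station min [-0.013 -0.202  0.141] max [ 0.031 -0.042  0.222]
plate edge [[0.017, -0.202, 0.169], [0.013, -0.201, 0.167], [0.016, -0.201, 0.169], [0.016, -0.2, 0.165], [0.008, -0.2, 0.165]]
high 53 [ 0.013 -0.112  0.181]
highest [ 0.014 -0.105  0.193]
18.1 [ 0.5275 -0.0363  0.1975] [12.1  9.2  8. ]
```

View pics/t9c.png

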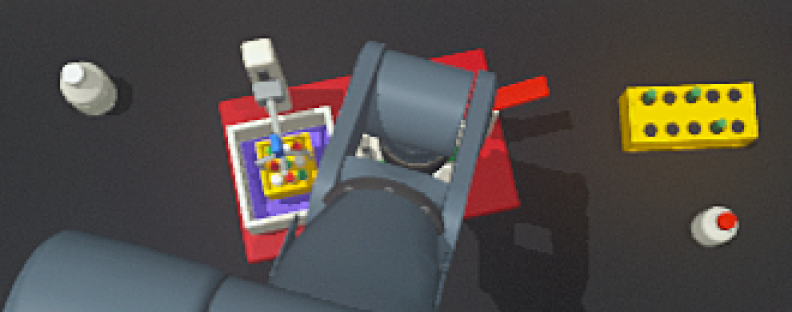

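The top crop shows the basket hanging centred in the well at (285,165), with its tab top 50 mm lower than before. The catch is laid over at (520,95), and the bottles and rack are where they were. Successive readings match, so everything is still.

```bash
python3 -c "
from station import manip
print(manip.sign_off())"
```

```text
the job is handed in; nothing more can be done
None
```

The job is handed in at about 18 s of the 54 s allowed: the basket was hung and released, then the catch flipped to its stop, and the lever is held at its stop with the basket hanging still in the well and the bottles and rack untouched.

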